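# Nest the dip cups and hang the caddy on the rail

## Task

Tidy the dip cups: pick up the two steel cups standing loose on the counter and lower each into the cup of its own shape in the wire caddy (low wide into low wide, tall narrow into tall narrow), pressed home so that collar sits on collar. Then take the loaded caddy by its handle and hang it on the rail, the handle's bar resting in both hooks and the caddy clear of the counter. Do not tip over or drop the cups or the caddy, and leave the salt jar and the tin where they stand.

Things in the scene. Friction and masses are not known exactly. Their poses are not given: they have to be found in the camera images.
- wide_cup: The loose low, wide stainless steel cup, upright on the counter; 46 mm high, outside 66 mm across the collar, inside mouth 61 mm, foot 40 mm across; upright collar = top 22 mm, wall 2.5 mm. Nested in its like it sits 22 mm higher, collar on collar. Origin: centre of its underside, z up its axis.
- tall_cup: The loose tall, narrow stainless steel cup, upright on the counter; 72 mm high, outside 54 mm across the collar, inside mouth 49 mm, foot 31 mm across; upright collar = top 24 mm, wall 2.5 mm. Nested in its like it sits 24 mm higher, collar on collar. Origin: centre of its underside, z up its axis.
- wide_cup_home: The low, wide cup that stands in the caddy's well at the caddy's -x end; same shape and size as wide_cup. Origin: centre of its underside, z up its axis.
- tall_cup_home: The tall, narrow cup that stands in the caddy's well at the caddy's +x end; same shape and size as tall_cup. Origin: centre of its underside, z up its axis.
- caddy: Steel caddy, 0.35 kg empty, on the counter: base plate 208 (x) x 104 mm (y), floor 6 mm up; two wire-ringed wells 44 mm high or less at x = -62 (wide cup) and +62 mm (tall cup); hoop handle across the middle: 8 mm legs at y = +-48 mm and a level bar along y, its axis 180 mm up. Origin: centre of the underside, z up. Over a well, close the gripper along the caddy's y to pass beside the handle.
- caddy_grip (a point): Middle of the caddy's handle bar, on its axis, with the caddy's axes. Here a black plastic sleeve 13 mm thick and 34 mm long lies round it; the rest is bare 8 mm steel bar along y, 80 mm clear between the legs.
- rail: Fixed steel rail: two posts 240 mm apart in y, cross bar 213 mm high between them, 75 mm behind (+x) the origin; from it two J hooks (8 mm wire) at y = +28 and -28 mm reach towards the robot (-x), dip in a V to 195 mm (wire axis) at x = 0 and turn up to tips 230 mm high at x = -24 mm. Open between the posts and under the bar. Origin: on the counter under the dips.
- rail_seat (a point): Where the middle of the caddy's bar lies when hung: midway between the hooks, 205 mm above the counter, 10 mm above the axis of the dips; x away from the hook tips, y along the bar. The bar comes over the tips from the -x side and is lowered; the hung caddy's underside is 25 mm above the counter.
- salt: Bystander: salt jar, 40 mm across, 105 mm high. Origin: centre of its underside.
- tin: Bystander: round tin, 75 mm across, 58 mm high. Origin: centre of its underside.

How it is judged:
On the way, in this order (a step that is already met when the one before it is completed fails the run):
1. both loose cups are nested home in the cups of their own shape in the caddy (x of wide_cup in the frame of wide_cup_home between -0.005 and 0.005 m and y of wide_cup in the frame of wide_cup_home between -0.005 and 0.005 m and z of wide_cup in the frame of wide_cup_home between 0.019 and 0.026 m and angle between the z axis of wide_cup and the z axis of wide_cup_home, either way round below 0.08 rad and x of tall_cup in the frame of tall_cup_home between -0.005 and 0.005 m and y of tall_cup in the frame of tall_cup_home between -0.005 and 0.005 m and z of tall_cup in the frame of tall_cup_home between 0.021 and 0.028 m and angle between the z axis of tall_cup and the z axis of tall_cup_home, either way round below 0.08 rad and x of wide_cup_home in the frame of caddy between -0.074 and -0.05 m and y of wide_cup_home in the frame of caddy between -0.012 and 0.012 m and z of wide_cup_home in the frame of caddy between 0 and 0.012 m and x of tall_cup_home in the frame of caddy between 0.05 and 0.074 m and y of tall_cup_home in the frame of caddy between -0.012 and 0.012 m and z of tall_cup_home in the frame of caddy between 0 and 0.012 m), for 0.2 s.
2. the loaded caddy hangs by its bar on both hooks, clear of the counter (x of caddy_grip in the frame of rail_seat between -0.015 and 0.02 m and y of caddy_grip in the frame of rail_seat between -0.016 and 0.016 m and z of caddy_grip in the frame of rail_seat between -0.006 and 0.01 m and height (world z) of caddy above 0.012 m and contact force between caddy and rail above 1 N and angle between the y axis of caddy and the y axis of rail, either way round below 0.15 rad and angle between caddy's own z axis and vertical below 0.2 rad), for 0.2 s.
At the end, for the whole second after the job is handed in: Each loose cup nested in the caddy cup of its shape: axes within 5 mm and 0.08 rad, collar on collar (-3/+4 mm), lower cups in their wells. Caddy hung, near still, on both hooks: bar centre within 15 mm of rail_seat, along the rail within 0.15 rad, upright within 0.2 rad, underside over 12 mm up (all of step 1 and all of step 2 and linear speed of caddy below 0.1 m/s and angular speed of caddy below 0.8 rad/s); the robot touches nothing.
It fails at once if a cup or the caddy is tipped over (more than 0.8 rad) (angle between any of wide_cup, tall_cup, wide_cup_home, tall_cup_home, caddy's own z axis and vertical above 0.8 rad).
It fails at once if a cup or the caddy falls freely (faster than 0.7 m/s with nothing touching it) ((linear speed of wide_cup above 0.7 m/s and contact force between wide_cup and anything else below 0.02 N) or (linear speed of tall_cup above 0.7 m/s and contact force between tall_cup and anything else below 0.02 N) or (linear speed of caddy above 0.7 m/s and contact force between caddy and anything else below 0.02 N)).
It fails at once if the salt jar or the tin is moved more than 30 mm (distance of any of salt, tin from where it was at the start of the episode above 0.03 m).
It also fails if it takes over 72 s, if anything falls off the work surface, if the arm or the gripper's body presses on something with over 40 N, if the wrist force passes 120 N, or if a joint passes its speed limit or range.

## Robot

A 7-joint arm with a two-finger parallel gripper is mounted at the origin on a cart in front of the work surface, level with it; the furniture and walls round the work are solid. World frame = base frame: x ahead of the robot, y to its left, z up, the work surface at z = 0. Lengths are in m, angles in rad, forces in N, time in s.
With the tool pointing down it reaches from about 0.4 to 0.85 m from the base axis. Payload 4.5 kg.
Tool frame: the origin (TCP) lies midway between the tips of the shut fingers; the grasp point (between the pads) lies 19 mm behind it; z points along the fingers, y is the line along which they close (so a half turn about z gives the same grasp; the last joint's range is limited). The gripper opens to 88 mm and grips with 3 to 60 N. Pads are 18 mm wide; open, the fingers measure 123 mm over their backs; the gripper's body (75 mm by 187 mm) begins 45 mm behind the grasp point.
Start: joints at [-1.284, 0.689, -0.195, 1.565, 0.157, 0.902, -0.215], TCP at [0.156, 0.605, 0.212] pointing down, gripper open.
Joint ranges: [-3.01, 3.01], [-0.46, 2.08], [-1.47, 1.51], [0.13, 2.56], [-1, 4.14], [0.04, 2.09], [-2.66, 2.66]. Speed limits (rad/s): [2.57, 2.57, 3.14, 3.14, 3.14, 3.14, 3.14].

## Interface

Orientations are given as a unit quaternion [x, y, z, w].
In Python, from plant import r gives the robot as it stands.
- The arm moves only by the tool move_arm, never from a script. Its argument "targets" is a list that holds one entry, the list of rows, each a list of 7 numbers: the opening, from 0 (shut) to 1 (fully open), then the shift along the tool's x, y, z in mm, then the turn, a rotation vector about the tool's x, y, z in degrees. In form: [[[claw, dx, dy, dz, ax, ay, az], ...]]. A call has 1 to 10 rows; each row is the pose to reach, as a shift and turn from the pose commanded when the call began, along the tool's axes at that moment; what a row does not reach only later rows make up. A row lasts 1/8 s, in which the tool goes at most 62.5 mm and 10.7 degrees, less where a joint would pass 70% of its speed; a pose out of reach is approached as far as the arm can. A call with a gripper value outside its range is refused whole. The fingers move at their own pace and stop on an object; "newtons" is the grip in N (left out, the last holds). Time passes only in rows, so rows that repeat a pose let the fingers close. It gives the time, the measured TCP pose, the force, the opening and the grip force at its end, in the units of the state.
- r.get_state(): the state, without advancing time (a new reading comes with each control period).
- r.snapshot(name): name is "scene" or "top"; returns the picture (400x640x3 uint8, red, green, blue); there is no depth.
- r.camera_info(name): a dict with "fx", "fy", "cx", "cy" (pixels), "k1" (the pictures are not rectified: a ray, as slopes to the right and down, at radius r is drawn at 1 + k1 r^2 times it, then the intrinsics apply), "R" (3x3) and "t" (3): a world point X has camera coordinates R X + t. Camera axes: x right, y down, z forward; pixel columns grow to the right and rows downward; lengths in m; the calibration is good to about 2 mm. A picture is of the moment at which its call begins. camera_info takes no time and is no camera call.
- r.finish_job(): hands the job in; it is judged then, once.
The state is a dict: "clock": time; "q": joint angles; "qd": joint speeds; "joint_torque": joint torques, N m; "tool_pos": TCP position; "eef_rot": TCP orientation; "contact_force": force on the tool from outside, world axes, zero at the start; "moment": the same for the moment, N m; "opening": opening from 0.0 (shut) to 1.0 (fully open); "finger_force": force on a finger pad.
Only numpy, scipy, OpenCV 4.12 (cv2) and the standard library are available. Lean on these libraries where they do the work, as an engineer would, in place of code of your own. Each camera call takes 0.05 s, during which the arm holds its last target. There are 200 camera calls.

## Working session

There is one attempt and no reset: what is moved stays moved. The work goes in short steps, Python scripts to look and compute and a tool call to move; the robot and the scene stay as the last step left them, time stands still between calls to the robot, and variables do not carry over. Pictures are saved under pics/ and viewed, at most 10 in all, crops included, and the job is handed in when it is done.

Besides the shell and the picture viewer there is one more tool, called after "Emit:" in YAML: its name, and indented under it one key for each argument. move_arm: Moves the arm, as the interface text tells. Its arguments: {"type":"object","properties":{"targets":{"type":"array","items":{"type":"array","items":{"type":"array","items":{"type":"number"}}}},"newtons":{"type":"number"}},"required":["targets"]}

```bash
ls; mkdir -p pics; python3 - <<'E'
from plant import r
import cv2,numpy as np
for n in("scene","top"):
    im=r.snapshot(n); cv2.imwrite(f"pics/{n}0.png",im[:,:,::-1]); 
    c=r.camera_info(n); print(n,{k:np.round(np.array(v),4).tolist() for k,v in c.items()})
print({k:np.round(v,3).tolist() for k,v in r.get_state().items()})
E
```

```text
pics
scene {'fx': 518.5873, 'fy': 518.5873, 'cx': 331.3121, 'cy': 194.139, 'k1': 0.0385, 'R': [[0.6319, -0.775, 0.0095], [-0.4405, -0.3693, -0.8183], [0.6377, 0.5128, -0.5748]], 't': [-0.3906, 0.3238, 1.1637]}
top {'fx': 370.5355, 'fy': 370.5355, 'cx': 316.6763, 'cy': 204.0945, 'k1': -0.0129, 'R': [[-0.0271, -0.9996, -0.0043], [-0.9846, 0.0275, -0.1725], [0.1726, -0.0004, -0.985]], 't': [-0.0804, 0.541, 1.12]}
{'clock': 0.1, 'q': [-1.284, 0.69, -0.195, 1.566, 0.157, 0.903, -0.215], 'qd': [0.001, -0.001, -0.002, -0.005, 0.001, -0.0, 0.0], 'joint_torque': [-0.004, -52.849, -1.272, -15.383, -0.053, 0.002, 0.0], 'tool_pos': [0.156, 0.605, 0.212], 'eef_rot': [0.126, 0.992, -0.001, -0.0], 'contact_force': [-0.207, 0.007, -0.327], 'moment': [-0.029, 0.006, -0.039], 'finger_force': 0.0, 'opening': 1.0}
```

View pics/scene0.png

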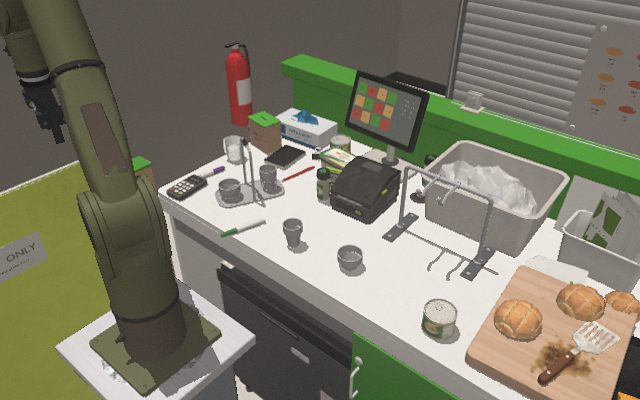

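View pics/top0.png

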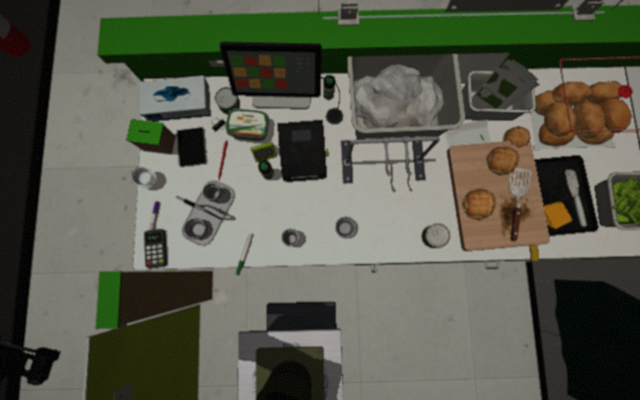

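Scene: the tall cup is at about (293,232), the wide cup at (349,258) and the caddy at (250,185). The rail hooks are at about (440,265) and the tin is at (440,318). Top: the tall cup is at (293,238), the wide cup at (346,227), the caddy at (208,213) and the hooks at (400,170). Next I'll zoom in.

```bash
cat > h.py <<'E'
import numpy as np,cv2
from scipy.optimize import least_squares
from plant import r
C={n:{k:np.array(v) for k,v in r.camera_info(n).items()} for n in("scene","top")}
def ray(n,u,v):
    c=C[n]; d=np.array([(u-c["cx"])/c["fx"],(v-c["cy"])/c["fy"]]); s=d.copy()
    for _ in range(20): s=d/(1+c["k1"]*(s@s))
    R=c["R"]; return -R.T@c["t"], R.T@np.array([s[0],s[1],1])
def onz(n,u,v,z):
    o,d=ray(n,u,v); return o+d*(z-o[2])/d[2]
def tri(a,b):  # pixel in scene, pixel in top
    o1,d1=ray("scene",*a);o2,d2=ray("top",*b)
    A=np.c_[d1,-d2]; x=np.linalg.lstsq(A,o2-o1,rcond=None)[0]
    p,q=o1+d1*x[0],o2+d2*x[1]; return (p+q)/2,np.linalg.norm(p-q)
def proj(n,X):
    c=C[n];p=c["R"]@np.array(X)+c["t"];s=p[:2]/p[2];s=s*(1+c["k1"]*(s@s));return s*c["fx"]+np.array([c["cx"],c["cy"]])
def crop(n,im,u0,v0,w,h,k,f):
    cv2.imwrite(f,cv2.resize(im[v0:v0+h,u0:u0+w,::-1],None,fx=k,fy=k,interpolation=cv2.INTER_CUBIC))
E
python3 - <<'E'
from h import *
t=cv2.imread("pics/top0.png")[:,:,::-1];s=cv2.imread("pics/scene0.png")[:,:,::-1]
crop("top",t,175,130,100,75*0+125,1,"pics/x.png")
a=cv2.resize(t[170:255,175:375],None,fx=4,fy=4,interpolation=cv2.INTER_CUBIC)[:,:800]   # 340 rows
b=cv2.resize(t[130:195,330:450],None,fx=4,fy=4,interpolation=cv2.INTER_CUBIC)
b=np.pad(b,((0,0),(0,320),(0,0)))
cv2.imwrite("pics/c1.png",np.vstack([a,b])[:,:,::-1])
a=cv2.resize(s[130:280,205:375],None,fx=4,fy=4,interpolation=cv2.INTER_CUBIC)
cv2.imwrite("pics/c2.png",a[:,:,::-1])
a=cv2.resize(s[155:290,375:520],None,fx=4,fy=4,interpolation=cv2.INTER_CUBIC)
cv2.imwrite("pics/c3.png",a[:,:,::-1])
E
```

```text
(no output)
```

View pics/c1.png

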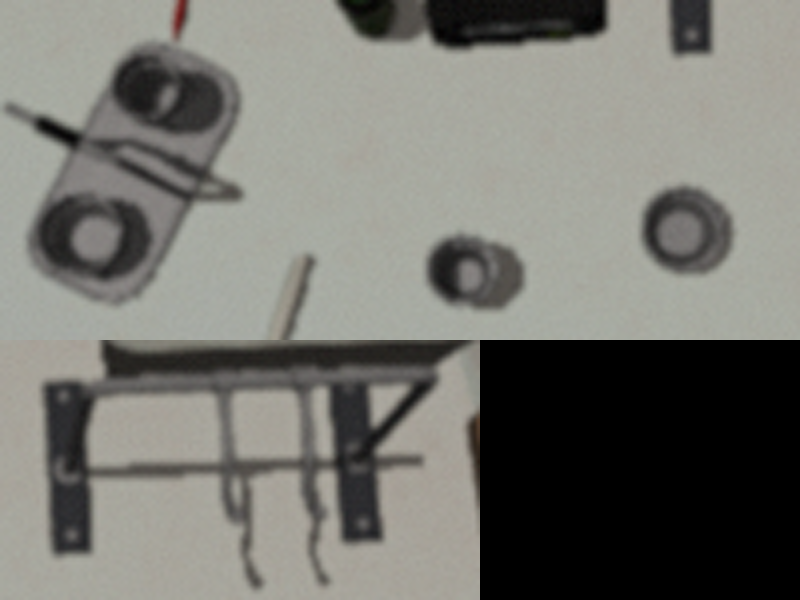

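View pics/c2.png

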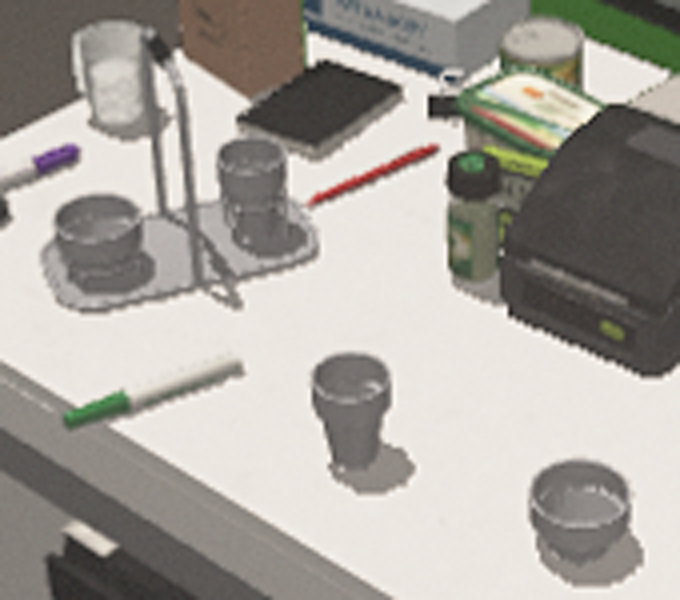

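View pics/c3.png

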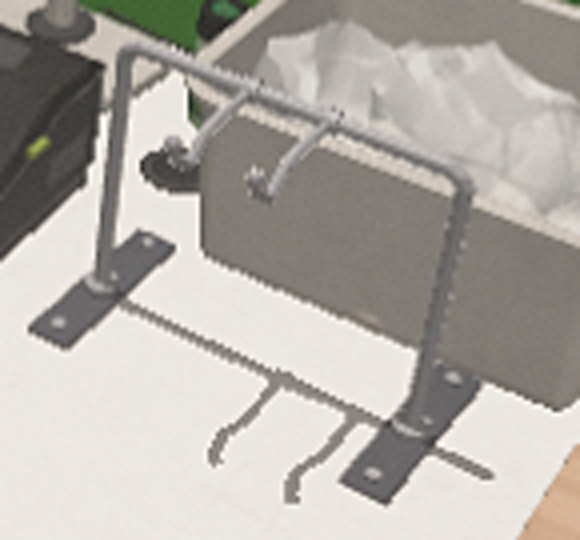

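Zoomed views, c1 (top) in crop pixels: the caddy cups are at (93,237) and (170,95), the tall cup rim at (464,270), the wide cup at (687,229), the sleeve at (57,130) and the hook tips at (255,583) and (322,580). Zoomed views, c2 (scene): the tall rim is centred near (351,380), the wide rim near (580,495), and the sleeve is at (160,45). Zoomed views, c3 (scene): the hook tips are near (175,150) and (257,180). Next I'll triangulate and refine the rims from their edges.

```bash
python3 - <<'E'
from h import *
c1=lambda x,y:(175+x/4-.375,170+y/4-.375)
c1b=lambda x,y:(330+x/4-.375,130+(y-340)/4-.375)
c2=lambda x,y:(205+x/4-.375,130+y/4-.375)
c3=lambda x,y:(375+x/4-.375,155+y/4-.375)
P={"tall":(c2(351,381),c1(464,270)),"wide":(c2(580,496),c1(686,229)),
"whome":(c2(98,221),c1(93,237)),"thome":(c2(252,160),c1(160,88)),"sleeve":(c2(160,45),c1(57,132)),
"tipL":(c3(172,143),c1b(257,583)),"tipR":(c3(257,172),c1b(324,580)),
"barL":(c3(262,90),c1b(222,382)),"barR":(c3(338,120),c1b(303,378)),
"postL":(c3(125,50),c1b(82,388)),"postR":(c3(465,182),c1b(432,378))}
for k,(a,b) in P.items():
    p,e=tri(a,b);print(k,p.round(4),round(e*1000,1))
# colour profiles
t=cv2.imread("pics/top0.png",0)
print(t[237,278:312]);print(t[226,330:364])
s=cv2.imread("pics/scene0.png",0)
for v in (224,228,232):print(s[v,276:310])
for v in (252,256,260):print(s[v,330:370])
print("plate feet (z=.003?)",[onz("top",*c1b(*p),0.004).round(4) for p in((62,397),(72,535),(352,390),(363,523))])
E
```

```text
tall [ 0.4352 -0.0131  0.0662] 0.0
wide [ 0.4647 -0.1855  0.0413] 0.1
whome [0.4688 0.2766 0.0527] 2.9
thome [0.5798 0.2207 0.0765] 4.4
sleeve [0.5288 0.2593 0.1854] 1.3
tipL [ 0.5406 -0.3058  0.2505] 21.0
tipR [ 0.5447 -0.3544  0.2482] 30.4
barL [ 0.6888 -0.2943  0.2095] 8.5
barR [ 0.6887 -0.3495  0.2108] 5.6
postL [ 0.6883 -0.1953  0.201 ] 3.3
postR [ 0.686  -0.4389  0.2066] 0.9
[168 170 163 131  80  47  36  26  29  35  48  75 109 127 130 129 118  92
  77  97 111  96  80  78  79  81  79 104 147 166 168 165 168 168]
[165 167 168 168 157 124  74  43  40  69  99 112 119 116 116 117 122 118
 120 112  88  70  65  79  94  85  79 102 145 165 167 165 169 169]
[230 230 230 230 231 231 218 133  88 101 103 106 111 114 112 110 112 118
 112 111 113 113 108 106 108 122 183 236 232 231 231 231 231 232]
[230 231 230 231 231 234 228  90 117 164 127 127 119 111 113 116 113 117
 116 128 135 146 142 138  98  93 139 239 231 230 231 231 231 230]
[230 231 232 233 231 230 230 190 102 107 106 109 109 110 113 111 111 113
 114 113 114 110 110 106 101 131 214 235 232 233 232 231 231 231]
[232 231 232 231 232 233 232 182 117  98 106 120 124 114 116 115 127 146
 130 130 137 164 176 185 131 184 149 106 109 107  98 118 197 229 233 232
 232 231 231 231]
[231 231 232 231 231 233 230 169 180 151 109 106 110 116 125 122 131 135
 133 136 138 141 141 139 142 141 141 139 142 165 189 151 151 237 233 231
 232 230 230 232]
[231 230 230 230 230 232 232 190  98 103 104 105 116 151 160 146 147 150
 154 154 156 152 161 161 152 149 150 158 109 112 103 108 176 238 232 233
 231 232 232 232]
plate feet (z=.003?) [array([ 0.749 , -0.1965,  0.004 ]), array([ 0.6296, -0.1999,  0.004 ]), array([ 0.7483, -0.4406,  0.004 ]), array([ 0.6331, -0.4411,  0.004 ])]
```

```bash
python3 - <<'E'
from h import *
c1=lambda x,y:(175+x/4-.375,170+y/4-.375)
c2=lambda x,y:(205+x/4-.375,130+y/4-.375)
for k,a,b,z in(("tall",(351,376),(464,270),.072),("wide",(580,489),(686,229),.046),("whome",(99,218),(93,237),.052),("thome",(252,157),(160,88),.078)):
    print(k,onz("scene",*c2(*a),z).round(4),onz("top",*c1(*b),z).round(4),*[x.round(4) if hasattr(x,'round') else x for x in tri(c2(*a),c1(*b))])
for p in((160,45),(155,42)):
    print("sleeve",onz("scene",*c2(*p),.18).round(4))
print(onz("top",*c1(57,132),.18).round(4), "leftend",onz("top",*c1(8,105),.18).round(4))
t=cv2.imread("pics/top0.png",0)
# caddy plate: outline in top, warped to metric plane z=.006 by rays
m=((t<152)).astype(np.uint8); m[:, :184]=0;m[:,237:]=0;m[:178]=0;m[247:]=0
m=cv2.morphologyEx(m,cv2.MORPH_OPEN,np.ones((5,5)))
cs,_=cv2.findContours(m,cv2.RETR_EXTERNAL,cv2.CHAIN_APPROX_NONE);c=max(cs,key=cv2.contourArea)
w=np.array([onz("top",*p[0],.006)[:2] for p in c],np.float32)
print("plate",cv2.minAreaRect(w*1000))
cv2.imwrite("pics/m.png",cv2.resize(m[170:255,175:275]*255,None,fx=4,fy=4))
s=cv2.imread("pics/scene0.png",0)
m=(s<215).astype(np.uint8); m[:,:212]=0;m[:,290:]=0;m[:176]=0;m[210:]=0
m2=cv2.morphologyEx(m,cv2.MORPH_OPEN,np.ones((3,3)))
cs,_=cv2.findContours(m2,cv2.RETR_EXTERNAL,cv2.CHAIN_APPROX_NONE);c=max(cs,key=cv2.contourArea)
print([ (p,onz("scene",*p,.006).round(3)) for p in (c[c[:,0,0].argmin(),0],c[c[:,0,1].argmax(),0],c[c[:,0,0].argmax(),0])])
E
```

```text
tall [ 0.4339 -0.0145  0.072 ] [ 0.4347 -0.0135  0.072 ] [ 0.4349 -0.0135  0.0709] 0.0001
wide [ 0.4659 -0.1846  0.046 ] [ 0.4642 -0.1851  0.046 ] [ 0.4643 -0.1853  0.0474] 0.0008
whome [0.4718 0.2812 0.052 ] [0.4699 0.2758 0.052 ] [0.4686 0.2753 0.0562] 0.0023
thome [0.5798 0.2237 0.078 ] [0.581  0.2187 0.078 ] [0.5791 0.2197 0.08  ] 0.0043
sleeve [0.5356 0.2663 0.18  ]
sleeve [0.5363 0.2724 0.18  ]
[0.5294 0.2617 0.18  ] leftend [0.5496 0.2968 0.18  ]
plate ((529.438232421875, 256.62921142578125), (167.4420928955078, 214.0720977783203), 88.48090362548828)
[(array([215, 192], dtype=int32), array([0.456, 0.337, 0.006])), (array([225, 208], dtype=int32), array([0.42 , 0.25 , 0.006])), (array([284, 194], dtype=int32), array([0.587, 0.165, 0.006]))]
```

View pics/m.png

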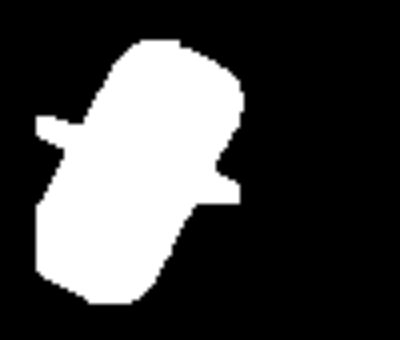

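The mask shows the plate with handle stubs at (45,120) and (230,190), and it is cut off at the left. I'll widen it, open it more strongly and refit.

```bash
python3 - <<'E'
from h import *
t=cv2.imread("pics/top0.png",0)
for th in(140,150,156):
    m=((t<th)).astype(np.uint8); m[:, :178]=0;m[:,240:]=0;m[:176]=0;m[250:]=0
    m=cv2.morphologyEx(m,cv2.MORPH_OPEN,cv2.getStructuringElement(cv2.MORPH_ELLIPSE,(15,15)))
    cs,_=cv2.findContours(m,cv2.RETR_EXTERNAL,cv2.CHAIN_APPROX_NONE);c=max(cs,key=cv2.contourArea)
    w=np.array([onz("top",*p[0],.006)[:2] for p in c],np.float32)*1000
    M=cv2.moments(w);cx,cy=M['m10']/M['m00'],M['m01']/M['m00']
    yaw=.5*np.degrees(np.arctan2(2*M['mu11'],M['mu20']-M['mu02']))
    print(th,cv2.minAreaRect(w),cx,cy,yaw)
E
```

```text
140 ((528.300537109375, 256.8939208984375), (119.3270263671875, 213.29930114746094), 62.69143295288086) 528.7169803376026 258.1004814117126 -27.313199620728614
150 ((528.320068359375, 256.8992919921875), (125.21903228759766, 216.1374053955078), 62.69701385498047) 528.6023338684523 258.146696045106 -27.585239076875364
156 ((527.9850463867188, 258.1106262207031), (126.72559356689453, 217.8050537109375), 61.80771255493164) 528.9874762765833 258.2708210412535 -27.381535026541957
```

```bash
cat >> h.py <<'E'
from scipy.spatial.transform import Rotation as Ro
def go(wps,yang):
    """wps: world TCP points, yang: wanted angle of tool y (deg); prints shift mm in tool axes, turn deg"""
    s=r.get_state();R=Ro.from_quat(s["eef_rot"]);p=np.array(s["tool_pos"])
    a=np.radians(yang); y=np.array([np.cos(a),np.sin(a),0]); z=np.array([0,0,-1.]);T=Ro.from_matrix(np.c_[np.cross(y,z),y,z])
    T2=Ro.from_matrix(np.c_[-np.cross(y,z),-y,z])
    ts=[R.inv()*X for X in(T,T2)]; t=min(ts,key=lambda x:x.magnitude())
    print("pos",p.round(4),"t",round(s["clock"],2),"F",np.round(s["contact_force"],1),"open",round(s["opening"],3),"ff",round(s["finger_force"],1))
    for w in wps: d=R.inv().apply(np.array(w)-p)*1000; print(w,d.round(1),"rows",round(np.linalg.norm(d)/62.5,1))
    print("turn",np.degrees(t.as_rotvec()).round(1))
E
python3 -c "
from h import *
go([(.38,.28,.2),(.435,-.0138,.14),(.435,-.0138,.039)],62.4)"
```

```text
pos [0.1562 0.6045 0.2116] t 0.1 F [-0.2  0.  -0.3] open 1.0 ff 0.0
(0.38, 0.28, 0.2) [-297.8 -258.3   12.1] rows 6.3
(0.435, -0.0138, 0.14) [-424.5 -528.9   72.5] rows 10.9
(0.435, -0.0138, 0.039) [-424.5 -528.7  173.5] rows 11.2
turn [-0.1  0.  13.1]
```

Emit:
move_arm:
  targets:
    - [[1, -50, -43, 2, 0, 0, 3], [1, -100, -86, 4, 0, 0, 6], [1, -149, -129, 6, 0, 0, 10], [1, -199, -172, 8, 0, 0, 13.1], [1, -249, -215, 10, 0, 0, 13.1], [1, -290, -258, 12, 0, 0, 13.1], [1, -318, -313, 25, 0, 0, 13.1], [1, -345, -367, 38, 0, 0, 13.1], [1, -372, -421, 50, 0, 0, 13.1], [1, -400, -475, 62, 0, 0, 13.1]]
  newtons: 20

```text
clock: 1.35
tool_pos: [0.4227, 0.0542, 0.1521]
eef_rot: [0.238, 0.971, 0.0, 0.0]
contact_force: [0.5, -0.0, 0.7]
opening: 0.999
finger_force: 0.0
```

```bash
python3 -c "
from h import *
go([(.435,-.0138,.12),(.435,-.0138,.039)],62.4)"
```

```text
pos [0.4227 0.0542 0.1521] t 1.35 F [ 0.5 -0.   0.7] open 0.999 ff 0.0
(0.435, -0.0138, 0.12) [-42.4 -54.6  32. ] rows 1.2
(0.435, -0.0138, 0.039) [-42.4 -54.6 113. ] rows 2.1
turn [0. 0. 0.]
```

Emit:
move_arm:
  targets:
    - [[1, -20, -25, 15, 0, 0, 0], [1, -38, -49, 30, 0, 0, 0], [1, -38, -49, 30, 0, 0, 0], [1, -38, -49, 30, 0, 0, 0]]

```text
clock: 1.85
tool_pos: [0.4334, -0.0041, 0.1226]
eef_rot: [0.238, 0.971, 0.0, -0.0]
contact_force: [0.1, -0.2, 0.3]
opening: 0.999
finger_force: 0.0
```

```bash
python3 -c "
from h import *
go([(.435,-.0138,.039)],62.4)
im=r.snapshot('scene');crop('scene',im,230,150,160,120,5,'pics/d1.png')"
```

```text
pos [ 0.4334 -0.0041  0.1226] t 1.85 F [ 0.1 -0.2  0.3] open 0.999 ff 0.0
(0.435, -0.0138, 0.039) [-5.9 -8.  83.6] rows 1.3
turn [ 0.1 -0.   0.1]
```

View pics/d1.png

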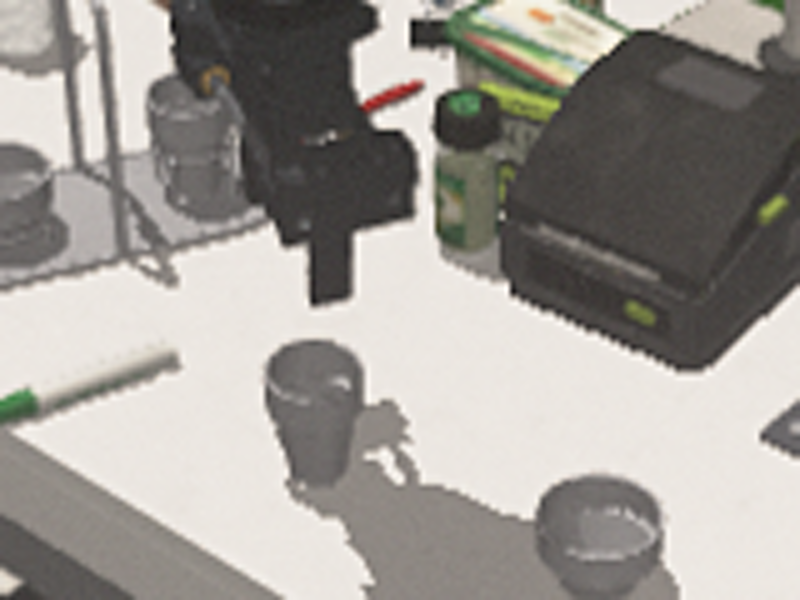

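The tall cup rim is at (315,370) in the crop. The near fingertip is at (330,300), behind and above the rim, and it is still 10 mm short of the target. I'll correct that and descend.

Emit:
move_arm:
  targets:
    - [[1, -6, -8, 0, 0, 0, 0], [1, -6, -8, 28, 0, 0, 0], [1, -6, -8, 56, 0, 0, 0], [1, -6, -8, 83, 0, 0, 0], [1, -6, -8, 83, 0, 0, 0], [0.5, -6, -8, 83, 0, 0, 0], [0.3, -6, -8, 83, 0, 0, 0], [0.3, -6, -8, 83, 0, 0, 0], [0.3, -6, -8, 83, 0, 0, 0]]
  newtons: 20

```text
clock: 3.02
tool_pos: [0.4354, -0.0149, 0.0399]
eef_rot: [0.238, 0.971, 0.0, 0.001]
contact_force: [0.1, 0.2, 3.4]
opening: 0.607
finger_force: 20.0
```

```bash
python3 -c "
from h import *
go([(.435,-.0138,.16),(.580,.2243,.16),(.580,.2243,.07)],62.4)"
```

```text
pos [ 0.4354 -0.0149  0.0399] t 3.02 F [0.1 0.2 3.4] open 0.607 ff 20.0
(0.435, -0.0138, 0.16) [   0.8    0.9 -120.1] rows 1.9
(0.58, 0.2243, 0.16) [ -17.5  279.1 -119.8] rows 4.9
(0.58, 0.2243, 0.07) [-17.4 279.  -29.8] rows 4.5
turn [0.  0.1 0. ]
```

Emit:
move_arm:
  targets:
    - [[0.3, 0, 0, -20, 0, 0, 0], [0.3, 0, 0, -60, 0, 0, 0], [0.3, 0, 0, -100, 0, 0, 0], [0.3, -1, 20, -120, 0, 0, 0], [0.3, -4, 70, -120, 0, 0, 0], [0.3, -8, 125, -120, 0, 0, 0], [0.3, -12, 180, -120, 0, 0, 0], [0.3, -15, 230, -120, 0, 0, 0], [0.3, -17, 265, -120, 0, 0, 0], [0.3, -17, 279, -120, 0, 0, 0]]

```text
clock: 4.28
tool_pos: [0.5792, 0.2265, 0.1592]
eef_rot: [0.237, 0.971, 0.0, -0.0]
contact_force: [-0.2, -0.6, 0.1]
opening: 0.607
finger_force: 20.0
```

Emit:
move_arm:
  targets:
    - [[0.3, 0, 0, 0, 0, 0, 0], [0.3, 0, 0, 0, 0, 0, 0]]

```text
clock: 4.53
tool_pos: [0.5785, 0.222, 0.1593]
eef_rot: [0.239, 0.971, -0.001, -0.0]
contact_force: [0.3, -0.5, -0.8]
opening: 0.607
finger_force: 20.0
```

```bash
python3 -c "
from h import *
go([(.580,.2243,.12),(.580,.2243,.07)],62.4)
im=r.snapshot('scene');crop('scene',im,205,110,110,110,5,'pics/d2.png')"
```

```text
pos [0.5785 0.222  0.1593] t 4.53 F [ 0.3 -0.5 -0.8] open 0.607 ff 20.0
(0.58, 0.2243, 0.12) [-0.2  2.8 39.3] rows 0.6
(0.58, 0.2243, 0.07) [-0.2  2.9 89.3] rows 1.4
turn [-0.1 -0.  -0.1]
```

View pics/d2.png

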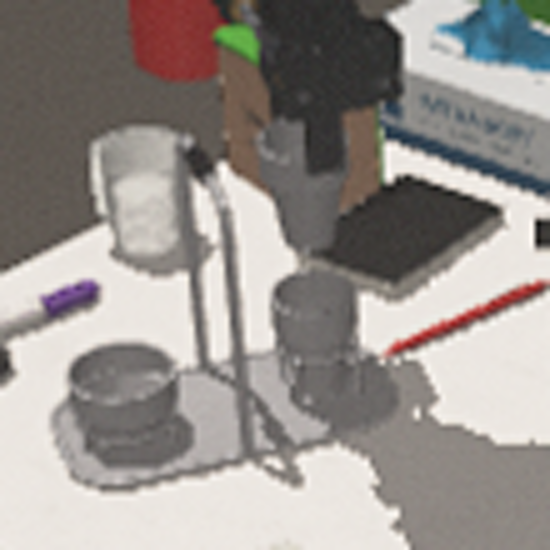

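The held cup's foot is centred near (309,243) and the home rim near (314,292), so they line up sideways. I'll check depth with the calibration.

```bash
python3 - <<'E'
from h import *
c=lambda x,y:(205+(x+.5)/5-.5,110+(y+.5)/5-.5)
print("foot",onz("scene",*c(309,243),.1194).round(4))
for v in(289,292,295):print("home",onz("scene",*c(314.5,v),.078).round(4))
for v in(367,371,375): print("whome",onz("scene",*c(124,v),.052).round(4))
# rim edges via profiles
s=cv2.cvtColor(r.snapshot("scene"),cv2.COLOR_RGB2GRAY)
print(s[160:182,268]);print(s[150:166,267])
print(s[174:200,229])
print("legfoot,bar corner", proj("scene",(.529,.259,.18)),c(200,158))
E
```

```text
foot [0.5756 0.2211 0.1194]
home [0.5857 0.23   0.078 ]
home [0.5832 0.2276 0.078 ]
home [0.5807 0.2251 0.078 ]
whome [0.476  0.2858 0.052 ]
whome [0.473  0.2825 0.052 ]
whome [0.4701 0.2792 0.052 ]
[ 64  88 137 128 112 108 110 106 107 107 109 109 110 116 111 112 109 111
 113 110 105 116]
[105 103 106 102 106 103 104 106 103 102  81 101 137 128 106 106]
[230 230 232 229 180 106 111 111 111 113 116 128 137 131 132 136 131 104
 105 108 111 106 101 113 121 100]
legfoot,bar corner [244.6788054  142.49891625] (244.6, 141.2)
```

```bash
python3 - <<'E'
from h import *
s=cv2.cvtColor(r.snapshot("scene"),cv2.COLOR_RGB2GRAY).astype(float)
def far(u,v,z,rad):
    o,d=ray("scene",u,v);p=onz("scene",u,v,z);h=d[:2]/np.linalg.norm(d[:2]);return (p[:2]-h*rad).round(4)
print("whome",far(229.4,177.9,.052,.033),far(229.4,178.3,.052,.033))
s0=cv2.imread("pics/scene0.png",0); print("before", s0[158:175,268],s0[158:175,270])
print("tall for edge",[ (v,far(267.5,v,.078,.027)) for v in(164,164.5,165,165.5)])
E
```

```text
whome [0.4747 0.2811] [0.4732 0.2794]
before [ 57  59  55  92 131 143 137 106 107 109 107 107 117 121 121 131 108] [ 60  59  58  60 104 150 147 106 109 106 109 108 121 133 115 105 109]
tall for edge [(164, array([0.5815, 0.2244])), (164.5, array([0.5794, 0.2223])), (165, array([0.5773, 0.2202])), (165.5, array([0.5752, 0.2181]))]
```

Emit:
move_arm:
  targets:
    - [[0.3, -1.5, 3.5, 15, 0, 0, 0], [0.3, -1.5, 3.5, 35, 0, 0, 0], [0.3, -1.5, 3.5, 50, 0, 0, 0], [0.3, -1.5, 3.5, 60, 0, 0, 0], [0.3, -1.5, 3.5, 67, 0, 0, 0], [0.3, -1.5, 3.5, 67, 0, 0, 0]]

```text
clock: 5.42
tool_pos: [0.582, 0.2268, 0.0921]
eef_rot: [0.238, 0.971, -0.0, -0.0]
contact_force: [-0.4, 0.3, 0.1]
opening: 0.609
finger_force: 20.0
```

Emit:
move_arm:
  targets:
    - [[0.3, 0, 0, 7, 0, 0, 0], [0.3, 0, 0, 14, 0, 0, 0], [0.3, 0, 0, 19, 0, 0, 0], [0.3, 0, 0, 22, 0, 0, 0], [0.3, 0, 0, 23, 0, 0, 0], [0.3, 0, 0, 23, 0, 0, 0]]

```text
clock: 6.18
tool_pos: [0.5826, 0.2268, 0.07]
eef_rot: [0.238, 0.971, 0.0, 0.0]
contact_force: [0.1, -0.7, 3.6]
opening: 0.612
finger_force: 20.0
```

Emit:
move_arm:
  targets:
    - [[0.3, 0, 0, 2, 0, 0, 0], [0.3, 0, 0, 4, 0, 0, 0], [0.3, 0, 0, 4, 0, 0, 0]]

```text
clock: 6.55
tool_pos: [0.5842, 0.2283, 0.0686]
eef_rot: [0.238, 0.971, 0.002, 0.002]
contact_force: [-1.3, -0.9, 18.4]
opening: 0.607
finger_force: 20.0
```

Emit:
move_arm:
  targets:
    - [[0.3, 0, 0, -3, 0, 0, 0], [0.85, 0, 0, -3, 0, 0, 0], [0.85, 0, 0, -3, 0, 0, 0], [0.85, 0, 0, -15, 0, 0, 0], [0.85, 0, 0, -50, 0, 0, 0], [0.85, 0, 0, -95, 0, 0, 0], [0.85, 0, 0, -95, 0, 0, 0]]

```text
clock: 7.42
tool_pos: [0.5848, 0.2282, 0.1647]
eef_rot: [0.239, 0.971, 0.003, 0.003]
contact_force: [-0.1, 0.2, 0.1]
opening: 0.849
finger_force: 0.0
```

```bash
python3 -c "
from h import *
go([(.4647,-.185,.15),(.4647,-.185,.12),(.4647,-.185,.022)],62.4)"
```

```text
pos [0.5848 0.2282 0.1647] t 7.42 F [-0.1  0.2  0.1] open 0.849 ff 0.0
(0.4647, -0.185, 0.15) [ -85.  -421.9   12.3] rows 6.9
(0.4647, -0.185, 0.12) [ -84.8 -422.1   42.3] rows 6.9
(0.4647, -0.185, 0.022) [ -84.4 -422.7  140.3] rows 7.3
turn [ 0.4  0.3 -0. ]
```

Emit:
move_arm:
  targets:
    - [[0.85, -8, -40, 0, 0, 0, 0], [0.85, -20, -98, 5, 0, 0, 0], [0.95, -31, -155, 12, 0, 0, 0], [1, -43, -213, 20, 0.4, 0.3, 0], [1, -54, -270, 27, 0.4, 0.3, 0], [1, -66, -328, 34, 0.4, 0.3, 0], [1, -76, -380, 40, 0.4, 0.3, 0], [1, -83, -415, 42, 0.4, 0.3, 0], [1, -85, -422, 42, 0.4, 0.3, 0], [1, -85, -422, 42, 0.4, 0.3, 0]]

```text
clock: 8.68
tool_pos: [0.4625, -0.1858, 0.1184]
eef_rot: [0.238, 0.971, -0.002, -0.003]
contact_force: [-0.4, 0.4, 0.0]
opening: 0.998
finger_force: 0.0
```

Emit:
move_arm:
  targets:
    - [[1, 0, 0, 0, 0, 0, 0], [1, 0, 0, 0, 0, 0, 0]]

```text
clock: 8.93
tool_pos: [0.4628, -0.1849, 0.1186]
eef_rot: [0.237, 0.971, -0.002, -0.003]
contact_force: [-0.2, -0.0, 0.2]
opening: 0.998
finger_force: 0.0
```

```bash
python3 -c "
from h import *
go([(.4647,-.185,.022)],62.4)
im=r.snapshot('scene');crop('scene',im,205,110,180,180,3.3,'pics/d3.png')"
```

```text
pos [ 0.4628 -0.1849  0.1186] t 8.93 F [-0.2 -0.   0.2] open 0.998 ff 0.0
(0.4647, -0.185, 0.022) [-2.2  1.4 96.5] rows 1.5
turn [-0.4 -0.3  0.2]
```

View pics/d3.png

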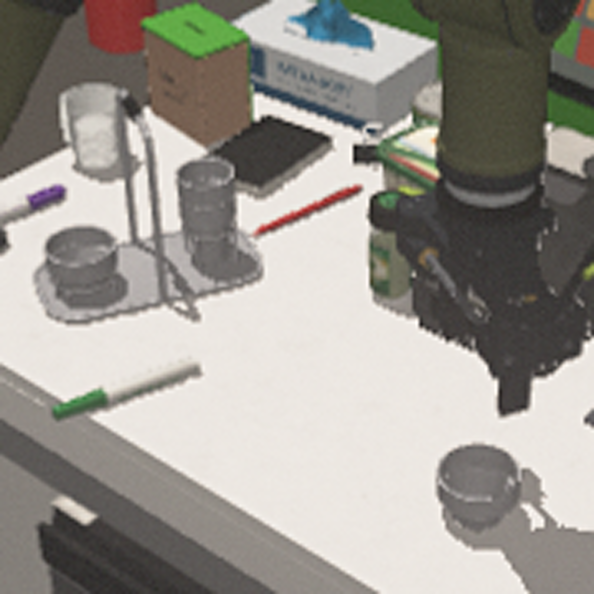

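The tall cup is nested upright in its well at crop (207,205), and the wide cup at (478,485) sits under the gripper. I'll descend on it.

Emit:
move_arm:
  targets:
    - [[1, -2, 1.5, 10, -0.4, -0.3, 0], [1, -2, 1.5, 35, -0.4, -0.3, 0], [1, -2, 1.5, 65, -0.4, -0.3, 0], [1, -2, 1.5, 90, -0.4, -0.3, 0], [1, -2, 1.5, 96, -0.4, -0.3, 0], [0.6, -2, 1.5, 96, -0.4, -0.3, 0], [0.5, -2, 1.5, 96, -0.4, -0.3, 0], [0.5, -2, 1.5, 96, -0.4, -0.3, 0], [0.5, -2, 1.5, 96, -0.4, -0.3, 0]]
  newtons: 20

```text
clock: 10.1
tool_pos: [0.4642, -0.1867, 0.0229]
eef_rot: [0.238, 0.971, 0.0, 0.001]
contact_force: [-0.2, 0.5, -0.4]
opening: 0.57
finger_force: 0.0
```

```bash
python3 -c "
from h import *
go([(.4647,-.185,.022)],62.4)
im=r.snapshot('scene');crop('scene',im,290,180,130,110,5,'pics/d4.png')"
```

```text
pos [ 0.4642 -0.1867  0.0229] t 10.1 F [-0.2  0.5 -0.4] open 0.57 ff 0.0
(0.4647, -0.185, 0.022) [0.3 1.7 0.9] rows 0.0
turn [0.  0.1 0. ]
```

View pics/d4.png

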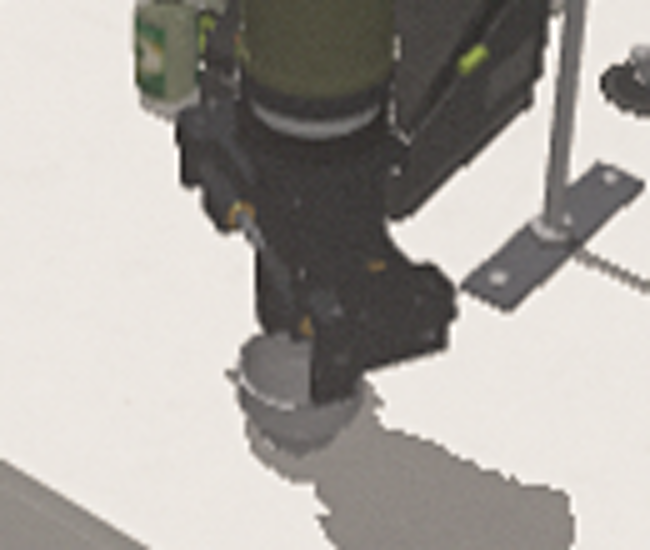

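```bash
python3 - <<'E'
from h import *
k=lambda p:((p-np.array([290,180])+.5)*5-.5).round(0)
d=np.array([.463,.886,0]);c=np.array([.4642,-.1867,.0229])
for o in(-.0425,-.025,.025,.0425):print(o,k(proj("scene",c+d*o)))
print("cup rim",k(proj("scene",(.4647,-.185,.046))),"L/R",[k(proj("scene",(.4647+a*.0627*.5,-.185-a*.0775*.5,.046))) for a in(-.66,.66)],"foot",k(proj("scene",(.4647,-.185,0))))
print(r.get_state()["opening"],r.get_state()["finger_force"])
E
```

```text
-0.0425 [335. 451.]
-0.025 [321. 429.]
0.025 [280. 369.]
0.0425 [267. 348.]
cup rim [299. 363.] L/R [array([236., 362.]), array([363., 364.])] foot [297. 429.]
0.523712506989437 0.0
```

```bash
python3 - <<'E'
from h import *
d=np.array([.463,.886,0])
def k(p,u,v,s):return ((p-np.array([u,v])+.5)*s-.5).round(0)
for o in(-.0525,.0525):
    print("d1 seen (330,300)",k(proj("scene",np.array([.4334,-.0041,.1226])+d*o),230,150,5))
    print("d3 seen (512,412)",k(proj("scene",np.array([.4628,-.1849,.1186])+d*o),205,110,3.3))
s=cv2.cvtColor(r.snapshot("scene"),cv2.COLOR_RGB2GRAY)
print(r.get_state()["opening"],r.get_state()["clock"])
for v in range(236,276,2):print(v,s[v,332:372:2])
E
```

```text
d1 seen (330,300) [330. 344.]
d3 seen (512,412) [509. 441.]
d1 seen (330,300) [263. 234.]
d3 seen (512,412) [451. 360.]
0.5036015138827564 10.2
236 [233 232 231 232 234  53  63  75  61  61  58  64  63  58  63  63  63  62
  62  62]
238 [233 231 233 233 232  61  69  76  68  60  67  74  75  61  65  65  65  61
  60  63]
240 [232 232 231 232 232  55  64  64  65  65  75  73  74  63  60  62  61  63
  65  60]
242 [231 234 233 233 233  56  64  64  67  70  63  75  89  87  64  70  64  66
  62  65]
244 [232 232 232 233 234  53  64  66  61 112  64  66  69  63  65  62  59  61
  66  64]
246 [232 231 233 234 225 110  64  72  61  79  85  60  63  63  62  61  66  65
  68  68]
248 [232 233 232 217  97 107 109 112 101 115  64  65  66  64  66  64  67  62
  64  62]
250 [231 232 235 104 100 107 108 111 110 110  59  64  65  70  66  61  66  64
  60  62]
252 [232 234 235 114 101 112 116 118 123 126  61  63  67  80  64  65  63  57
  95 163]
254 [231 228 128 136 105 113 114 116 119 118  62  68  63  62  64  90 174 223
 238 235]
256 [231 235 174 182 108 107 112 117 118 113  58  62  64  66  72 108 227 232
 232 232]
258 [231 231 232  85 162 120 111 117 118 116  60  63  63  67  84 111 153 236
 233 232]
260 [231 231 234  93 101 107 157 143 141 119  79  87  97 112 103 111 138 148
 234 233]
262 [231 232 235 191  99 106 107 110 109 111 109 116 110 109 102 139 137 194
 232 231]
264 [232 231 232 231 121 112 111 111 117 115 112 112 113 112 132 138 133 230
 236 234]
266 [232 230 232 230 134  92 106 109 115 117 113 109 111 142 140 138 136 134
 129 147]
268 [231 233 231 236 129 144 122  99 104 103 104  95 125 139 136 138 138 137
 135 135]
270 [232 232 232 233 169 135 135 138 113 106 134 140 137 137 138 137 137 133
 136 138]
272 [232 232 233 232 234 169 133 137 137 142 138 137 139 138 138 137 140 135
 140 140]
274 [233 233 233 232 231 233 235 130 136 137 135 139 138 136 140 140 138 139
 139 136]
```

The fingers swept freely past 66 mm. So the tips of the open fingers stand about 25–30 mm behind the TCP and closed above the wide cup's rim; the pictures agree. I'll raise, reopen and go deeper.

Emit:
move_arm:
  targets:
    - [[0.5, 0, 0, -10, 0, 0, 0], [0.5, 0, 0, -35, 0, 0, 0], [1, 0, 1, -60, 0, 0, 0], [1, 0, 1, -60, 0, 0, 0], [1, 0, 1, -60, 0, 0, 0], [1, 0, 1, -60, 0, 0, 0], [1, 0, 1, -60, 0, 0, 0], [1, 0, 1, -60, 0, 0, 0]]

```text
clock: 11.2
tool_pos: [0.4641, -0.1855, 0.082]
eef_rot: [0.238, 0.971, 0.0, -0.0]
contact_force: [0.8, 0.7, -0.1]
opening: 1.0
finger_force: 0.0
```

```bash
python3 - <<'E'
from h import *
go([(.4647,-.185,.003)],62.4)
s=cv2.cvtColor(r.snapshot("scene"),cv2.COLOR_RGB2GRAY);s0=cv2.imread("pics/scene0.png",0)
for v in(252,256,260,264):
    for im in(s0,s):
        m=np.where(im[v,325:375]<200)[0]+325;print(v,m.min(),m.max(),end=' | ')
# column extents through cup centre
print([im[238:276,349] for im in(s0,s)])
E
```

```text
pos [ 0.4641 -0.1855  0.082 ] t 11.2 F [ 0.8  0.7 -0.1] open 1.0 ff 0.0
(0.4647, -0.185, 0.003) [-0.4  0.7 79. ] rows 1.3
turn [-0. -0.  0.]
252 337 362 | 252 337 364 | 256 337 362 | 256 337 366 | 260 337 362 | 260 337 365 | 264 339 363 | 264 339 368 | [array([231, 231, 231, 231, 231, 230, 204, 139, 109, 117, 114, 114, 112,
       117, 130, 139, 137, 137, 136, 137, 138, 142, 154, 163, 105, 115,
       116, 115, 117, 120, 107, 108, 110, 120, 139, 142, 138, 135],
      dtype=uint8), array([233, 231, 233, 232, 234, 230, 178, 108, 116, 115, 113, 115, 114,
       114, 127, 120, 121, 118, 121, 121, 123, 124, 133, 146, 111, 115,
       118, 114, 121, 119, 103, 102, 106, 121, 139, 136, 137, 136],
      dtype=uint8)]
```

Emit:
move_arm:
  targets:
    - [[1, 0, 0.5, 20, 0, 0, 0], [1, 0, 0.5, 45, 0, 0, 0], [1, 0, 0.5, 65, 0, 0, 0], [1, 0, 0.5, 75, 0, 0, 0], [1, 0, 0.5, 76, 0, 0, 0], [0.7, 0, 0.5, 76, 0, 0, 0], [0.55, 0, 0.5, 76, 0, 0, 0], [0.55, 0, 0.5, 76, 0, 0, 0], [0.55, 0, 0.5, 76, 0, 0, 0]]
  newtons: 20

```text
clock: 12.38
tool_pos: [0.4649, -0.1853, 0.007]
eef_rot: [0.238, 0.971, -0.0, 0.001]
contact_force: [-0.4, 0.2, 5.6]
opening: 0.755
finger_force: 20.0
```

Emit:
move_arm:
  targets:
    - [[0.55, 0, 0, -5, 0, 0, 0], [0.55, 0, 0, -25, 0, 0, 0], [0.55, 0, 0, -60, 0, 0, 0], [0.55, 0, 0, -100, 0, 0, 0], [0.55, 0, 0, -125, 0, 0, 0], [0.55, 0, 0, -125, 0, 0, 0]]

```text
clock: 13.12
tool_pos: [0.4654, -0.1856, 0.1329]
eef_rot: [0.239, 0.971, -0.0, 0.002]
contact_force: [0.6, -0.6, -0.7]
opening: 0.755
finger_force: 20.0
```

```bash
python3 - <<'E'
from h import *
go([(.395,.14,.13),(.4735,.281,.13),(.4735,.281,.036)],62.4)
s=cv2.cvtColor(r.snapshot("scene"),cv2.COLOR_RGB2GRAY).astype(float)
def edge(a,th=170):  # first subpixel fall below th
    i=np.where(a<th)[0][0]; return i-1+(a[i-1]-th)/(a[i-1]-a[i])
L=np.mean([212+edge(s[v,212:230]) for v in range(184,189)]);Rr=np.mean([245-edge(s[v,228:246][::-1]) for v in (184,185,186)])
print(L,Rr,[s[v,236:250].astype(int) for v in(182,185,188)])
T=[(u,172+edge(s[172:184,u])) for u in(227,228,229,230,231)];print(T)
u=(L+Rr)/2;v=min(t for _,t in T)
o,d=ray("scene",u,v);p=onz("scene",u,v,.052);h=d[:2]/np.linalg.norm(d[:2]);print((p[:2]-h*.033).round(4))
E
```

```text
pos [ 0.4654 -0.1856  0.1329] t 13.12 F [ 0.6 -0.6 -0.7] open 0.755 ff 20.0
(0.395, 0.14, 0.13) [213.3 255.9   2.4] rows 5.3
(0.4735, 0.281, 0.13) [209.1 417.2   2.5] rows 7.5
(0.4735, 0.281, 0.036) [209.4 417.1  96.5] rows 7.6
turn [ 0.   0.2 -0. ]
218.25863804306454 241.65586737839791 [array([108, 103, 112, 142, 198, 236, 228, 228, 182, 106, 113, 166, 196,
       173]), array([178, 161, 150, 162, 130, 183, 179, 180, 180, 185, 173, 139, 127,
        95]), array([116,  95,  89,  85, 122, 187, 182, 182, 183, 183, 183, 181, 184,
       184])]
[(227, np.float64(178.26829268292684)), (228, np.float64(178.14102564102564)), (229, np.float64(178.16)), (230, np.float64(178.13333333333333)), (231, np.float64(178.1095890410959))]
[0.475 0.279]
```

Emit:
move_arm:
  targets:
    - [[0.55, 25, 30, 2, 0, 0, 0], [0.55, 65, 78, 2, 0, 0, 0], [0.55, 105, 126, 2, 0, 0, 0], [0.55, 145, 174, 2, 0, 0, 0], [0.55, 182, 220, 2, 0, 0, 0], [0.55, 210, 262, 2, 0, 0, 0], [0.55, 210, 318, 2, 0, 0, 0], [0.55, 210, 370, 2, 0, 0, 0], [0.55, 209, 405, 2, 0, 0, 0], [0.55, 209, 417, 2, 0, 0, 0]]

```text
clock: 14.42
tool_pos: [0.4721, 0.2829, 0.128]
eef_rot: [0.237, 0.971, -0.0, -0.001]
contact_force: [0.2, -0.6, -0.7]
opening: 0.755
finger_force: 20.0
```

Emit:
move_arm:
  targets:
    - [[0.55, 0, 0, 0, 0, 0, 0], [0.55, 0, 0, 0, 0, 0, 0]]

```text
clock: 14.68
tool_pos: [0.4714, 0.2787, 0.1289]
eef_rot: [0.239, 0.971, -0.001, -0.001]
contact_force: [0.2, -0.9, -0.8]
opening: 0.753
finger_force: 20.0
```

```bash
python3 - <<'E'
from h import *
go([(.474,.281,.06),(.474,.281,.035)],62.4)
s=cv2.cvtColor(r.snapshot("scene"),cv2.COLOR_RGB2GRAY)
P=[.474,.281]
print("exp foot px",proj("scene",(*P,.126)),"exp held rim px",proj("scene",(*P,.172)),"home rim",proj("scene",(*P,.052)))
for v in range(146,180,3):print(v,s[v,210:250])
E
```

```text
pos [0.4714 0.2787 0.1289] t 14.68 F [ 0.2 -0.9 -0.8] open 0.753 ff 20.0
(0.474, 0.281, 0.06) [-1.3  3.4 68.9] rows 1.1
(0.474, 0.281, 0.035) [-1.3  3.5 93.9] rows 1.5
turn [-0.2 -0.  -0.1]
exp foot px [227.39312564 163.09862083] exp held rim px [225.70549656 149.60878581] home rim [229.97783257 183.84116492]
146 [ 91  90  89  88  90  89  93  76  51  50  54  53  64  63  56  52  50  51
  57  50  48  51  53  53  50  54  53  50  50  56  55  52  47  70  97 108
 144 175 192 228]
149 [ 89  90  86  90  88  91 106 113  66  54  52  52  49  53  52  52  48  49
  54  48  53  51  54  61  70  78  84 129 169 155 130 112  99 161 239 234
 227 158 102 113]
152 [ 89  89  88  87 108 116  89  81  92  86  77  85  88  94 112  92  45  51
  55  57  50  49  48  73 101  96  91 119 167 174 141 112 103 136 217 234
 234 227 166 104]
155 [ 91  90  89  87  85 120 151 127  93  95 101 104 110 109 112  99  69  54
  49  49  50  53  48  65  99 109  89  96 137 165 146 112 106 114 184 239
 235 234 223 111]
158 [ 94  93  87  88  84  93  97  97  94 101 104 119 124 116 119 109  80  52
  54  55  52  55  54  59  85  97  84  93
[... 526 characters left out ...]
06 105 173
 237 233 233 228]
170 [222 220 216 139  87 100 102  84  74  70  69  77  83 101 143 215 235 234
 233 231 232 231 231 231 231 230 230 232 233 231 232 234 227 154 101 159
 238 234 234 228]
173 [159 151 138 125  92  82 100 114 158 192 216 237 235 234 231 231 231 231
 230 230 231 231 230 231 231 231 231 231 232 231 232 232 230 185  99 129
 209 234 232 235]
176 [158 191 188 216 236 234 233 231 229 230 230 231 232 230 232 232 233 234
 233 234 235 233 233 233 233 231 231 232 232 230 232 232 235 223 107 116
 186 238 232 234]
179 [231 230 229 229 229 227 228 228 230 231 233 234 226 194 140 116 102 102
 107 107 106 105 105 105 101 108 144 196 224 235 233 232 233 226 155  96
 160 238 231 233]
```

Emit:
move_arm:
  targets:
    - [[0.55, -1, 3.5, 15, 0, 0, 0], [0.55, -1, 3.5, 35, 0, 0, 0], [0.55, -1, 3.5, 55, 0, 0, 0], [0.55, -1, 3.5, 68, 0, 0, 0], [0.55, -1, 3.5, 76, 0, 0, 0], [0.55, -1, 3.5, 80, 0, 0, 0], [0.55, -1, 3.5, 80, 0, 0, 0]]

```text
clock: 15.6
tool_pos: [0.475, 0.2839, 0.0495]
eef_rot: [0.238, 0.971, 0.0, 0.0]
contact_force: [0.7, -0.6, 1.4]
opening: 0.755
finger_force: 20.0
```

Emit:
move_arm:
  targets:
    - [[0.55, 0.5, -1, 5, 0, 0, 0], [0.55, 0.5, -1, 9, 0, 0, 0], [0.55, 0.5, -1, 12, 0, 0, 0], [0.55, 0.5, -1, 14.5, 0, 0, 0], [0.55, 0.5, -1, 14.5, 0, 0, 0]]

```text
clock: 16.23
tool_pos: [0.4741, 0.2839, 0.0351]
eef_rot: [0.238, 0.971, 0.001, 0.0]
contact_force: [0.2, 0.8, 0.7]
opening: 0.757
finger_force: 20.0
```

Emit:
move_arm:
  targets:
    - [[0.55, 0, 0, 2, 0, 0, 0], [0.55, 0, 0, 4, 0, 0, 0], [0.55, 0, 0, 5, 0, 0, 0]]

```text
clock: 16.6
tool_pos: [0.4745, 0.2838, 0.033]
eef_rot: [0.239, 0.971, 0.001, 0.001]
contact_force: [-5.2, -1.3, 27.9]
opening: 0.755
finger_force: 20.0
```

Emit:
move_arm:
  targets:
    - [[0.55, 0, 0, -3, 0, 0, 0], [0.95, 0, 0, -3, 0, 0, 0], [0.95, 0, 0, -3, 0, 0, 0], [0.95, 0, 0, -3, 0, 0, 0], [0.95, 0, 0, -20, 0, 0, 0], [0.95, 0, 0, -70, 0, 0, 0], [0.95, 0, 0, -130, 0, 0, 0], [0.95, 0, 0, -190, 0, 0, 0], [0.95, 0, 0, -235, 0, 0, 0], [0.95, 0, 0, -235, 0, 0, 0]]

```text
clock: 17.85
tool_pos: [0.4758, 0.2846, 0.2697]
eef_rot: [0.239, 0.971, 0.003, 0.003]
contact_force: [0.2, -0.7, -0.2]
opening: 0.948
finger_force: 0.0
```

```bash
python3 - <<'E'
from h import *
go([(.529,.259,.27),(.529,.259,.15)],62.4+90)
go([(.529,.259,.27)],62.4-90)
s=cv2.cvtColor(r.snapshot("scene"),cv2.COLOR_RGB2GRAY);t=cv2.cvtColor(r.snapshot("top"),cv2.COLOR_RGB2GRAY)
print("expected nested rims px: wide",proj("scene",(.4735,.281,.074)),"tall",proj("scene",(.582,.2255,.102)))
for v in range(168,200,3):print(v,s[v,214:246])
print()
for v in range(144,196,4):print(v,s[v,254:284])
E
```

```text
pos [0.4758 0.2846 0.2697] t 17.85 F [ 0.2 -0.7 -0.2] open 0.948 ff 0.0
(0.529, 0.259, 0.27) [-59.    2.   -0.1] rows 0.9
(0.529, 0.259, 0.15) [-58.5   1.  119.9] rows 2.1
turn [  0.2   0.6 -90. ]
pos [0.4758 0.2846 0.2697] t 17.85 F [ 0.2 -0.7 -0.2] open 0.948 ff 0.0
(0.529, 0.259, 0.27) [-59.    2.   -0.1] rows 0.9
turn [  0.2   0.6 -90. ]
expected nested rims px: wide [229.09966423 177.86270931] tall [267.22168322 161.75630633]
168 [217 183 127  80  86 102 100 101  83  71 117 204 234 230 231 230 230 230
 231 233 232 231 232 231 231 232 231 234 225 127 103 166]
171 [ 73  81  72  65  68  88 106 109 118 157 216 238 235 233 229 231 231 229
 230 233 234 233 233 231 231 231 231 233 227 152  97 150]
174 [110 148 193 190 217 240 237 222 163 120 106  96 100 102 105 103 106 110
 107 107 106 102  97 117 179 229 235 232 232 202 100 118]
177 [232 231 230 232 217 134  78  92  96 101 101 103 104 109 116 118 108 116
 124 118 109 102  99  98  90 114 191 237 235 224 124 107]
180 [230 228 230 220 174 119  78 107 115 101 102 107 110 113 113 125 134 133
 133 132 126 126 108 104 100  88 157 239 234 227
[... 1771 characters left out ...]
118 112 109 110
 125  95  88  87 154 240 233 231 232 232 232 232]
176 [239 231 231 232 232 210 115  99 106 111 110 113 111 112 110 109 106 106
 103  98  96 112 177 238 232 233 231 231 231 232]
180 [183 190 190 192 173 156 130 104  99 105 102 101 104 105 107 106 101 102
 108  94 111 114 131 158 170 195 219 207 157 111]
184 [143 181 180 177 177 178 169 119 149 133 109  91 104 108 109 107 107 103
  96  92  91  99 124 171 179 172 153 173 189 234]
188 [ 99 120 166 182 178 176 176 182 166  99 104 104 108 108 106 106 108 103
  97 101 106 108 114  93 105 105 102 114 163 165]
192 [100  92 104 105 120 170 185 179 179 179 174 130  99  99 105 103 104 102
 104 103 105 104 108 108 102 105 108 124 132 133]
```

```bash
python3 - <<'E'
from h import *
print(np.round(r.get_state()["q"],3))
s=r.snapshot("scene");g=cv2.cvtColor(s,cv2.COLOR_RGB2GRAY)
# black sleeve
for v in range(132,150):print(v,g[v,238:262])
t=cv2.cvtColor(r.snapshot("top"),cv2.COLOR_RGB2GRAY)
E
```

```text
[-0.493  0.528 -0.209  1.721  0.133  0.905  0.333]
132 [ 90  91  89  89  91  93  87  94  90  90  88  92  97  97 101  95  86  83
  97  98  98  98  97  97]
133 [ 91  91  90  88  89  91  88  90  91  92  89  95  98 104  97  96  83  76
  81  90  97  98 101  99]
134 [ 85  90  91  91  89  92  87  90  87  91  91  94  96 101 100  97  90  86
  74  79 104  98 101  99]
135 [117  85  85  87  89  92  91  89  95  91  87  91  95 100 100  98  95  98
  88  85  97  94  96 101]
136 [153 135 116  79  85  90  91  91  91  88  91 100 118 100 100  99 100 100
  98  97  90  98  95  97]
137 [174 181 140  83  88  95  92  89  90  91  89  99 119  98 100 101  96  86
  96 100  97 101  98  90]
138 [187 177 131  95  99  80  83  90  90  92  92  84  84 103  99 101  94  79
  88 100  98  99  89  87]
139 [185 166 110  87  86  59  63  84  92  93  92  84  82 101 101 102  98  93
  93  89  92  97  92  96]
140 [184 167 111  86  54  46  50  59  82  94  90  82  77 102 100 101 104  99
  97  89  87  90  96  98]
141 [182 174 126  95  50  47  55  54  62  95  89  81  81  99 103 101 100 101
 102 102 100  92  94  99]
142 [188 172 125 100  75  46  51  52  59  81 132 186 146  95  97 101 102 102
 100 101 102 103 100 100]
143 [178 162 123 109  98  66  53  57  47  71 178 246 209 105  95 101 100 101
  99 102  99 104 100 103]
144 [163 151 122 107  99  80  43  52  74  99 169 241 230 172  96  93  99 100
 104 102 102 103 100  99]
145 [175 155 122 104 115 129  83  75 133 149 170 237 234 229 178 147 105  96
  99 101 103 101 102 102]
146 [199 164 127 102 124 175 179 105 144 176 187 227 233 233 234 220 181 126
  94  95 100 100 100 101]
147 [198 158 123 103 108 178 236 189 168 165 187 198 235 231 233 234 232 197
 146  96  95  98  98 102]
148 [189 154 124 113 103 170 240 236 226 161 162 164 224 232 231 232 234 234
 217 172 125  94 100  97]
149 [191 164 125 110  99 163 238 234 227 163  98 116 187 235 232 232 232 233
 235 233 200 145 107  97]
```

Emit:
move_arm:
  targets:
    - [[0.6, -15, 0, -20, 0, 0, 10], [0.6, -30, 1, -20, 0, 0, 20], [0.6, -45, 2, -20, 0, 0, 30], [0.6, -58, 3, -20, 0, 0, 40], [0.6, -58, 3, -20, 0, 0, 50], [0.6, -58, 3, -20, 0, 0, 60], [0.6, -58, 3, -20, 0, 0, 70], [0.6, -58, 3, -20, 0, 0, 80], [0.6, -58, 3, -20, 0, 0, 90], [0.6, -58, 3, -20, 0, 0, 90]]

```text
clock: 19.3
tool_pos: [0.5259, 0.2587, 0.2834]
eef_rot: [0.855, 0.519, -0.002, 0.0]
contact_force: [0.2, 0.2, -0.1]
opening: 0.596
finger_force: 0.0
```

Emit:
move_arm:
  targets:
    - [[0.6, 0, 0, 0, 0, 0, 0], [0.6, 0, 0, 0, 0, 0, 0]]

```text
clock: 19.55
tool_pos: [0.5266, 0.2588, 0.2847]
eef_rot: [0.855, 0.519, -0.0, -0.0]
contact_force: [0.5, -0.3, 0.0]
opening: 0.602
finger_force: 0.0
```

```bash
python3 - <<'E'
from h import *
go([(.529,.2600,.24),(.529,.2600,.161)],-27.5)
print(np.round(r.get_state()["q"],3))
E
```

```text
pos [0.5266 0.2588 0.2847] t 19.55 F [ 0.5 -0.3  0. ] open 0.602 ff 0.0
(0.529, 0.26, 0.24) [ 2.1  1.6 44.7] rows 0.7
(0.529, 0.26, 0.161) [  2.2   1.6 123.7] rows 2.0
turn [-0.  0.  0.]
[-0.677  0.566  0.244  1.603 -0.156  0.992 -0.865]
```

Emit:
move_arm:
  targets:
    - [[0.6, 2, 1.5, 20, 0, 0, 0], [0.6, 2, 1.5, 50, 0, 0, 0], [0.6, 2, 1.5, 80, 0, 0, 0], [0.6, 2, 1.5, 105, 0, 0, 0], [0.6, 2, 1.5, 120, 0, 0, 0], [0.6, 2, 1.5, 124, 0, 0, 0], [0.6, 2, 1.5, 124, 0, 0, 0]]
  newtons: 15

```text
clock: 20.42
tool_pos: [0.5295, 0.2602, 0.1614]
eef_rot: [0.855, 0.518, 0.0, -0.0]
contact_force: [-0.8, 0.2, 0.8]
opening: 0.602
finger_force: 0.0
```

Emit:
move_arm:
  targets:
    - [[0.3, 0, 0, 0, 0, 0, 0], [0.1, 0, 0, 0, 0, 0, 0], [0, 0, 0, 0, 0, 0, 0], [0, 0, 0, 0, 0, 0, 0], [0, 0, 0, 0, 0, 0, 0], [0, 0, 0, 0, 0, 0, 0]]

```text
clock: 21.18
tool_pos: [0.529, 0.26, 0.1609]
eef_rot: [0.855, 0.518, -0.0, -0.0]
contact_force: [-0.9, -0.4, -0.2]
opening: 0.01
finger_force: 0.0
```

The gripper shut on nothing, so the tips must stand about 26 mm above the stated TCP here too, just over the bar. I'll open and go about 23 mm lower.

Emit:
move_arm:
  targets:
    - [[0.6, 0, 0, -10, 0, 0, 0], [0.6, 0, 0, -10, 0, 0, 0], [0.6, 0, 0, -10, 0, 0, 0], [0.6, 0, 0, -10, 0, 0, 0], [0.6, 0, 0, -10, 0, 0, 0], [0.6, 0, 0, 0, 0, 0, 0], [0.6, 0, 0, 10, 0, 0, 0], [0.6, 0, 0, 18, 0, 0, 0], [0.6, 0, 0, 23, 0, 0, 0], [0.6, 0, 0, 23, 0, 0, 0]]

```text
clock: 22.42
tool_pos: [0.5288, 0.26, 0.1375]
eef_rot: [0.855, 0.518, -0.0, -0.0]
contact_force: [-0.2, -0.7, 0.1]
opening: 0.598
finger_force: 0.0
```

Emit:
move_arm:
  targets:
    - [[0.3, 0, 0, 0, 0, 0, 0], [0.1, 0, 0, 0, 0, 0, 0], [0, 0, 0, 0, 0, 0, 0], [0, 0, 0, 0, 0, 0, 0], [0, 0, 0, 0, 0, 0, 0], [0, 0, 0, 0, 0, 0, 0]]

```text
clock: 23.18
tool_pos: [0.5286, 0.2604, 0.1379]
eef_rot: [0.855, 0.518, -0.0, -0.0]
contact_force: [-1.2, 1.1, -0.0]
opening: 0.14
finger_force: 14.9
```

Emit:
move_arm:
  targets:
    - [[0, 0, 0, 0, 0, 0, 0], [0, 0, 0, 0, 0, 0, 0], [0, 0, 0, -5, 0, 0, 0], [0, 0, 0, -12, 0, 0, 0], [0, 0, 0, -22, 0, 0, 0], [0, 0, 0, -35, 0, 0, 0], [0, 0, 0, -45, 0, 0, 0], [0, 0, 0, -50, 0, 0, 0], [0, 0, 0, -50, 0, 0, 0]]
  newtons: 45

```text
clock: 24.3
tool_pos: [0.5292, 0.2602, 0.1884]
eef_rot: [0.855, 0.518, 0.0, -0.0]
contact_force: [0.6, -0.9, -5.1]
opening: 0.128
finger_force: 44.9
```

```bash
python3 - <<'E'
from h import *
go([(.529,.26,.268),(.50,-.03,.268),(.50,-.32,.268)],0)
g=cv2.cvtColor(r.snapshot("scene"),cv2.COLOR_RGB2GRAY)
# caddy plate outline lower edge by column (tilt/height check)
for u in range(214,292,6):
    c=g[140:240,u];print(u,140+np.where((c<190)&(c>75))[0][-12:])
E
```

```text
pos [0.5292 0.2602 0.1884] t 24.3 F [ 0.6 -0.9 -5.1] open 0.128 ff 44.9
(0.529, 0.26, 0.268) [ -0.2  -0.  -79.6] rows 1.3
(0.5, -0.03, 0.268) [-270.7  108.5  -79.7] rows 4.8
(0.5, -0.32, 0.268) [-527.7  242.8  -79.9] rows 9.4
turn [  0.   -0.  -27.6]
214 [228 229 230 231 232 233 234 235 236 237 238 239]
220 [201 229 230 231 232 233 234 235 236 237 238 239]
226 [207 208 209 231 232 233 234 235 236 237 238 239]
232 [209 229 230 231 232 233 234 235 236 237 238 239]
238 [201 202 203 204 205 206 207 208 230 231 232 233]
244 [209 210 211 212 213 214 215 227 228 229 230 231]
250 [205 206 209 210 211 212 213 225 226 227 228 229]
256 [204 205 206 207 208 209 210 223 224 225 226 227]
262 [221 222 223 224 232 233 234 235 236 237 238 239]
268 [228 229 230 231 232 233 234 235 236 237 238 239]
274 [228 229 230 231 232 233 234 235 236 237 238 239]
280 [228 229 230 231 232 233 234 235 236 237 238 239]
286 [228 229 230 231 232 233 234 235 236 237 238 239]
```

Emit:
move_arm:
  targets:
    - [[0, 0, 0, -15, 0, 0, 0], [0, 0, 0, -40, 0, 0, 0], [0, -10, 4, -65, 0, 0, -2], [0, -30, 12, -80, 0, 0, -5], [0, -60, 24, -80, 0, 0, -8], [0, -95, 38, -80, 0, 0, -12], [0, -135, 54, -80, 0, 0, -16], [0, -175, 70, -80, 0, 0, -20], [0, -220, 88, -80, 0, 0, -24], [0, -265, 108, -80, 0, 0, -27.5]]

```text
clock: 25.6
tool_pos: [0.5018, -0.0265, 0.2688]
eef_rot: [0.707, 0.707, 0.0, 0.0]
contact_force: [1.9, 0.3, -4.7]
opening: 0.128
finger_force: 44.9
```

```bash
python3 - <<'E'
from h import *
go([(.50,-.32,.268),(.51,-.32,.208)],0)
E
```

```text
pos [ 0.5018 -0.0265  0.2688] t 25.6 F [ 1.9  0.3 -4.7] open 0.128 ff 44.9
(0.5, -0.32, 0.268) [-293.5   -2.1    0.8] rows 4.7
(0.51, -0.32, 0.208) [-293.5    7.9   60.8] rows 4.8
turn [0. 0. 0.]
```

Emit:
move_arm:
  targets:
    - [[0, -40, -2, 0, 0, 0, 0], [0, -80, -2, 0, 0, 0, 0], [0, -120, -2, 0, 0, 0, 0], [0, -160, -2, 0, 0, 0, 0], [0, -200, -2, 0, 0, 0, 0], [0, -235, -2, 0, 0, 0, 0], [0, -265, -2, 10, 0, 0, 0], [0, -285, -2, 30, 0, 0, 0], [0, -293, -2, 50, 0, 0, 0], [0, -293, -2, 60, 0, 0, 0]]

```text
clock: 26.85
tool_pos: [0.4986, -0.3176, 0.2062]
eef_rot: [0.708, 0.706, -0.0, -0.001]
contact_force: [-1.0, 0.2, -4.9]
opening: 0.131
finger_force: 44.9
```

Emit:
move_arm:
  targets:
    - [[0, 0, 0, 0, 0, 0, 0], [0, 0, 0, 0, 0, 0, 0], [0, 0, 0, 0, 0, 0, 0], [0, 0, 0, 0, 0, 0, 0]]

```text
clock: 27.35
tool_pos: [0.4999, -0.3177, 0.2085]
eef_rot: [0.708, 0.707, 0.0, 0.0]
contact_force: [-0.4, -0.1, -4.1]
opening: 0.132
finger_force: 44.9
```

```bash
python3 - <<'E'
from h import *
go([(.56,-.32,.208),(.614,-.32,.208),(.614,-.32,.163)],0)
s=r.snapshot("scene");g=cv2.cvtColor(s,cv2.COLOR_RGB2GRAY);t=cv2.cvtColor(r.snapshot("top"),cv2.COLOR_RGB2GRAY)
cv2.imwrite("pics/e.png",s[:,:,::-1]);cv2.imwrite("pics/et.png",t)
x,y,z=r.get_state()["tool_pos"];z0=z+.042-.18
for n in("scene","top"):
  print(n,"plate corners exp",[proj(n,(x+a,y+b,z0+.006)).round(0) for a in(-.104,.104) for b in(-.052,.052)],"wide rim",proj(n,(x-.062,y,z0+.074)).round(1),"tall rim",proj(n,(x+.062,y,z0+.102)).round(1))
  print("hook dips exp",[proj(n,(.614,-.32+b,.195)).round(1) for b in(-.028,.028)],"tips",[proj(n,(.59,-.32+b,.23)).round(1) for b in(-.028,.028)])
def asc(g,u0,u1,v0,v1,st):
    for v in range(v0,v1,st):print(v,''.join(" .:ox#@"[min(6,int((255-int(p))//37))] for p in g[v,u0:u1:st]))
asc(g,370,500,150,300,2)
E
```

```text
pos [ 0.4999 -0.3177  0.2085] t 27.35 F [-0.4 -0.1 -4.1] open 0.132 ff 44.9
(0.56, -0.32, 0.208) [-2.2 60.1  0.5] rows 1.0
(0.614, -0.32, 0.208) [ -2.1 114.1   0.6] rows 1.8
(0.614, -0.32, 0.163) [ -2.1 114.   45.6] rows 2.0
turn [ 0.1  0.  -0.1]
scene plate corners exp [array([396., 292.]), array([359., 272.]), array([441., 246.]), array([406., 230.])] wide rim [389.3 250.6] tall rim [418.8 215.9]
hook dips exp [array([441.8, 203.3]), array([421.9, 194.8])] tips [array([438.7, 195.9]), array([418.3, 187.3])]
top plate corners exp [array([409., 247.]), array([375., 248.]), array([404., 179.]), array([371., 180.])] wide rim [395.7 231. ] tall rim [394.9 186.2]
hook dips exp [array([406.2, 165.9]), array([386.1, 166.4])] tips [array([409.8, 171. ]), array([389. , 171.5])]
150 .....:xxxooo#########xxxxxxx@##@xxxxxx:..ooooooooooooooooooo:...:
152 ........ooo#########@#@##@########xxx:..ooooooooooooooooooooooo:.
154 ........:oo##################@####x##::oooooooooooooooooooooooooo
156 ........oooox##########@###############oooooooooooooooooooooooooo
158 ......oxooooxo#####################
[... 4230 characters left out ...]

280  .::::oxxxxxxxxxxxxooooooooooooooooooooooo        xo             
282    :.::oxxxxxxxxxxxoooooooooooooo: :oooooooo                     
284      o.::ooxxxxxxxoooooooooooooo:    :ooooooo                    
286     ooo:.:::oxxxxooooooooooooooo       oooooo                    
288    ooooooo.::.ooooooooooooooooooo     ooo o                      
290   ooooooooooooooooooooooooooooooooo oooo                         
292  oooooooooooooooooooooooooooooooooooooo   o                      
294  oooooooooooooooooooooooooooooooooooooooooooo                    
296 oooooooooooooooooooooooooooooooooooooooooooooo                   
298 oooooooooooooooooooooooooooooooooooooooooooooo                  .
```

The caddy is level and where expected: wide rim at (388,244–250), hook dip seen at (441,203) against (442,203) predicted. I'll move it over the hooks.

Emit:
move_arm:
  targets:
    - [[0, 0, 10, 0, 0, 0, 0], [0, -1, 25, 0, 0, 0, 0], [0, -2, 42, 0, 0, 0, 0], [0, -2, 60, 0, 0, 0, 0], [0, -2, 78, 0, 0, 0, 0], [0, -2, 94, 0, 0, 0, 0], [0, -2, 107, 0, 0, 0, 0], [0, -2, 114, 0, 0, 0, 0], [0, -2, 114, 0, 0, 0, 0], [0, -2, 114, 0, 0, 0, 0]]

```text
clock: 28.7
tool_pos: [0.6129, -0.3202, 0.2078]
eef_rot: [0.708, 0.706, -0.0, -0.0]
contact_force: [-0.8, -1.2, -4.6]
opening: 0.13
finger_force: 44.9
```

```bash
python3 - <<'E'
from h import *
go([(.614,-.32,.163)],0)
E
```

```text
pos [ 0.6129 -0.3202  0.2078] t 28.7 F [-0.8 -1.2 -4.6] open 0.13 ff 44.9
(0.614, -0.32, 0.163) [ 0.2  1.1 44.8] rows 0.7
turn [-0.1 -0.  -0.1]
```

Emit:
move_arm:
  targets:
    - [[0, 0, 1, 8, 0, 0, 0], [0, 0, 1, 18, 0, 0, 0], [0, 0, 1, 28, 0, 0, 0], [0, 0, 1, 36, 0, 0, 0], [0, 0, 1, 40, 0, 0, 0], [0, 0, 1, 42, 0, 0, 0], [0, 0, 1, 42, 0, 0, 0]]

```text
clock: 29.58
tool_pos: [0.6143, -0.32, 0.1666]
eef_rot: [0.708, 0.707, -0.0, -0.0]
contact_force: [-3.5, 1.2, 0.5]
opening: 0.129
finger_force: 45.0
```

Emit:
move_arm:
  targets:
    - [[0, 0, 0, 1, 0, 0, 0], [0, 0, 0, 2, 0, 0, 0], [0, 0, 0, 3, 0, 0, 0], [0, 0, 0, 3, 0, 0, 0]]

```text
clock: 30.08
tool_pos: [0.6145, -0.3201, 0.1661]
eef_rot: [0.708, 0.707, 0.0, 0.001]
contact_force: [-8.7, 3.1, 14.6]
opening: 0.134
finger_force: 45.1
```

Emit:
move_arm:
  targets:
    - [[0, 0, -2, -1, 0, 0, 0], [0, 0, -4, -1, 0, 0, 0], [0, 0, -4, -1, 0, 0, 0], [0, 0, -4, -1, 0, 0, 0]]

```text
clock: 30.58
tool_pos: [0.6102, -0.3202, 0.1634]
eef_rot: [0.708, 0.707, -0.0, -0.0]
contact_force: [-1.8, -1.0, -2.5]
opening: 0.131
finger_force: 44.9
```

Emit:
move_arm:
  targets:
    - [[0, 0, -1, 1, 0, 0, 0], [0, 0, -1, 2, 0, 0, 0], [0, 0, -1, 2, 0, 0, 0]]

```text
clock: 30.95
tool_pos: [0.6098, -0.3202, 0.1627]
eef_rot: [0.708, 0.707, 0.0, 0.0]
contact_force: [-2.2, 1.0, 3.8]
opening: 0.134
finger_force: 45.0
```

Emit:
move_arm:
  targets:
    - [[0, 0, 0, 0, 0, 0, 0], [0, 0, 0, 0, 0, 0, 0], [0.2, 0, 0, 0, 0, 0, 0], [0.3, 0, 0, 0, 0, 0, 0], [0.45, 0, 0, 0, 0, 0, 0], [0.45, 0, 0, 0, 0, 0, 0], [0.45, 0, 0, 0, 0, 0, 0], [0.45, 0, 0, 0, 0, 0, 0]]
  newtons: 10

```text
clock: 31.95
tool_pos: [0.6096, -0.32, 0.1619]
eef_rot: [0.708, 0.707, 0.0, -0.0]
contact_force: [-0.1, -0.2, -0.9]
opening: 0.45
finger_force: 0.0
```

Emit:
move_arm:
  targets:
    - [[0.45, 0, 0, -10, 0, 0, 0], [0.45, 0, 0, -25, 0, 0, 0], [0.45, 0, 0, -50, 0, 0, 0], [0.45, 0, 0, -85, 0, 0, 0], [0.45, 0, 0, -120, 0, 0, 0], [0.45, 0, -40, -130, 0, 0, 0], [0.45, 0, -90, -130, 0, 0, 0], [0.45, 0, -140, -130, 0, 0, 0], [0.45, 0, -150, -130, 0, 0, 0], [0.45, 0, -150, -130, 0, 0, 0]]

```text
clock: 33.2
tool_pos: [0.4603, -0.3201, 0.2932]
eef_rot: [0.708, 0.706, 0.001, 0.001]
contact_force: [0.5, 1.3, 1.1]
opening: 0.447
finger_force: 0.0
```

```bash
python3 - <<'E'
from h import *
go([],0)
s=r.snapshot("scene");g=cv2.cvtColor(s,cv2.COLOR_RGB2GRAY)
x,y,z0=.6098,-.3202,.0247
for n in("scene",):
  print("plate corners exp",[proj(n,(x+a,y+b,z0+.006)).round(0) for a in(-.104,.104) for b in(-.052,.052)],"wide rim",proj(n,(x-.062,y,z0+.074)).round(1),"tall rim",proj(n,(x+.062,y,z0+.102)).round(1),"bar",proj(n,(x,y,.205)).round(1))
for v in range(180,300,2):print(v,''.join(" .:ox#@"[min(6,int((255-int(p))//37))] for p in g[v,370:500:2]))
E
```

```text
pos [ 0.4603 -0.3201  0.2932] t 33.2 F [0.5 1.3 1.1] open 0.447 ff 0.0
turn [ 0.1  0.1 -0.1]
plate corners exp [array([420., 281.]), array([385., 262.]), array([460., 239.]), array([427., 224.])] wide rim [413.6 242.3] tall rim [439.9 210.4] bar [431.4 196.4]
180 x##x#x##########oxx:#x:   #xo...:ooooo:..........::::............
182 xxx#xx##########ooo       #xoo.o:..:ooxo:.:.o:...::::............
184 x#x#xxx#########:xo       xxx:o:oo...:::ooo:.:...::.::...........
186 xxx##x##########:xo        x.::ooooo:.....o:o:.:.....:...........
188 xxx#xx##########ox:        .::ooooooooo...::o:oo:.....:..........
190 xxxxx##oo###x##oxx.    o:: :oooooooooooo.::... :oo:..............
192 xxxxx#oox##xx#x.xx.  ..oxo.:ooooooooooo.::oo.....::xo:..:........
194 xxxx##xx#xxxx#o xx  .xoxxxxox#xxoooooo.::ooooo:.....oooo:..::....
196 xxx######xxx#x  xx  #xxooxxx#####xoooo:oooooooooo.....::oo:::.:..
198 xxx######xx##o  xo  :xo####xox###x..o:ooooooooooooo:.....:oo:....
200 xx##x####x##xo  xo   :oxxx#xoooxx#ox.:oooooooooooooooo.....ooo...
202 xx#x######xx:  .xo   .o:x#xxooooooxxo:.ooooooooooooooooo:..:oo:..

[... 2659 characters left out ...]

280                :oooooooooooooooo:     ::          xo             
282                  :ooooooooooooo:                                 
284                    :oooooooooo:  o                               
286                      oooooooo: :oooo                             
288                         ::::   :oooooo                           
290                                 oooooooo                         
292                             o  ooooooooooo                       
294                            ooooooooooooooooo                     
296                           oooooooo   ooooooooo                   
298                            oooooooo:.  ooooooo.                 .
```

```bash
python3 -c "
from plant import r
print(r.finish_job())"
```

```text
the job is handed in; nothing more can be done
None
```

I nested both loose cups in their matching caddy cups, hung the loaded caddy on both hooks, moved the arm clear and handed the job in at about 33 s; no verdict came back.

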